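Run a fingertip along the stones of a keepsake tray

TASK

Six push-fit stones stand proud in an S-shaped row on the white ceramic tray: close the fingers and trace along the row with the fingertips, beginning at the orange stone and following the curve to its far end, with light contact that settles every stone fully home in its socket. Keep the fingertips down close over the row until the last stone is in, then draw the hand away. Press lightly, do not lift, tip or shift the tray, pick nothing up, and leave the things on and around the tray where they are.

Things in the scene. Friction and masses are not known exactly. Their poses are not given: they have to be found in the camera images.
- tray: Loose white ceramic tray, gold line round its side: flat slab, no raised rim, 220 mm long (own x), 120 mm wide (own y), round ends, 18 mm thick, 0.95 kg, any yaw; it can slide. Origin: centre of its underside, z up. Six stones stand on top in an S-shaped row along x, 27 mm apart in x, each in a brass-ringed socket. Glaze and stones chip under more than 30 N.
- stone1_top (a point): Top of stone 1 of 6 along the row (orange, the start of the row): round, 24 mm across, sides sloping at 24 degrees to a flat top 6 mm across. This point is the centre of its top and sinks with it: 22.5 mm above the tray's underside when fully proud, 19 mm when home. In the tray's frame at x = -67.5, y = 0.0 mm.
- stone2_top (a point): Top of stone 2 of 6 along the row (sea-green): round, 24 mm across, sides sloping at 24 degrees to a flat top 6 mm across. This point is the centre of its top and sinks with it: 22.5 mm above the tray's underside when fully proud, 19 mm when home. In the tray's frame at x = -40.5, y = -19.0 mm.
- stone3_top (a point): Top of stone 3 of 6 along the row (sea-green): round, 24 mm across, sides sloping at 24 degrees to a flat top 6 mm across. This point is the centre of its top and sinks with it: 22.5 mm above the tray's underside when fully proud, 19 mm when home. In the tray's frame at x = -13.5, y = -11.8 mm.
- stone4_top (a point): Top of stone 4 of 6 along the row (sea-green): round, 24 mm across, sides sloping at 24 degrees to a flat top 6 mm across. This point is the centre of its top and sinks with it: 22.5 mm above the tray's underside when fully proud, 19 mm when home. In the tray's frame at x = 13.5, y = 11.8 mm.
- stone5_top (a point): Top of stone 5 of 6 along the row (sea-green): round, 24 mm across, sides sloping at 24 degrees to a flat top 6 mm across. This point is the centre of its top and sinks with it: 22.5 mm above the tray's underside when fully proud, 19 mm when home. In the tray's frame at x = 40.5, y = 19.0 mm.
- stone6_top (a point): Top of stone 6 of 6 along the row (sea-green, the far end of the row): round, 24 mm across, sides sloping at 24 degrees to a flat top 6 mm across. This point is the centre of its top and sinks with it: 22.5 mm above the tray's underside when fully proud, 19 mm when home. In the tray's frame at x = 67.5, y = 0.0 mm.
- stone1 (a joint): How far stone 1 has been pressed into its socket, m: 0 = fully proud (top 4.5 mm above the tray), 0.0035 = fully home against a hard stop (top 1 mm above the tray). Starts between 0 and 0.0006. Push fit: it moves under about 1.5 N and stays where left, no spring. Counts as home from 0.0025.
- stone2 (a joint): How far stone 2 has been pressed into its socket, m: 0 = fully proud (top 4.5 mm above the tray), 0.0035 = fully home against a hard stop (top 1 mm above the tray). Starts between 0 and 0.0006. Push fit: it moves under about 1.5 N and stays where left, no spring. Counts as home from 0.0025.
- stone3 (a joint): How far stone 3 has been pressed into its socket, m: 0 = fully proud (top 4.5 mm above the tray), 0.0035 = fully home against a hard stop (top 1 mm above the tray). Starts between 0 and 0.0006. Push fit: it moves under about 1.5 N and stays where left, no spring. Counts as home from 0.0025.
- stone4 (a joint): How far stone 4 has been pressed into its socket, m: 0 = fully proud (top 4.5 mm above the tray), 0.0035 = fully home against a hard stop (top 1 mm above the tray). Starts between 0 and 0.0006. Push fit: it moves under about 1.5 N and stays where left, no spring. Counts as home from 0.0025.
- stone5 (a joint): How far stone 5 has been pressed into its socket, m: 0 = fully proud (top 4.5 mm above the tray), 0.0035 = fully home against a hard stop (top 1 mm above the tray). Starts between 0 and 0.0006. Push fit: it moves under about 1.5 N and stays where left, no spring. Counts as home from 0.0025.
- stone6 (a joint): How far stone 6 has been pressed into its socket, m: 0 = fully proud (top 4.5 mm above the tray), 0.0035 = fully home against a hard stop (top 1 mm above the tray). Starts between 0 and 0.0006. Push fit: it moves under about 1.5 N and stays where left, no spring. Counts as home from 0.0025.
- ring: Brass finger ring, 21 mm across, 6 mm high, lying on the tray 50 mm to +x and 37 mm to -y of its centre in the tray's frame (within 4 mm). Origin at the centre of its underside.
- bead_jar: Small glass bead jar, 36 mm across, 36 mm tall, standing on the table beside the tray's +y side, about 35 mm clear of it at most. Origin at the centre of its underside.
- pliers: Red-handled jewellery pliers, 135 mm long, 52 mm wide, 12 mm high, lying on the table along the tray's -y side. Origin at table level, midway along, own x along the pliers.
- polish: Square black varnish bottle with gold cap, 32 mm wide, 88 mm tall. Origin at the centre of its underside.
- bowl: White ceramic bowl, 120 mm across, 45 mm tall. Origin at the centre of its underside.
- glue0: White glue bottle with green cap, 36 mm across, 132 mm tall, to the right of the tray. Origin at the centre of its underside.
- glue1: White glue bottle with orange cap, 36 mm across, 132 mm tall, to the right of the tray. Origin at the centre of its underside.
There are look-alikes about, which are no part of the job. What is shaped like the tray but brown is not meant.

How it is judged:
On the way, in this order (a step that is already met when the one before it is completed fails the run):
1. the orange stone is home first (value of joint stone1 above 0.0025 m), for 0.1 s.
2. then the trace has settled the first three stones (value of joint each of stone1, stone2, stone3 above 0.0025 m), for 0.1 s.
3. then it has reached the end, with all six stones home (all of step 2 and value of joint each of stone4, stone5, stone6 above 0.0025 m), for 0.1 s.
At the end, for the whole second after the job is handed in: All six stones are pressed at least 2.5 mm of their 3.5 mm travel; the tray lies flat, at rest, within 20 mm of where it started; each of the other loose things is within 25 mm of where it started; the fingers touch nothing (all of step 3 and distance of tray from where it was at the start of the episode below 0.02 m and angle between tray's own z axis and vertical below 0.05 rad and linear speed of tray below 0.01 m/s and contact force between the fingers and anything else below 0.2 N and distance of each of ring, bead_jar, pliers, polish, bowl, glue0, glue1 from where it was at the start of the episode below 0.025 m).
It fails at once if between the orange stone and the last one going home, the tool point rises above 100 mm over the table (value of joint stone1 above 0.0025 m and value of joint stone6 below 0.0025 m and height (world z) of the grasp point above 0.1 m).
It fails at once if a later stone (fourth to last) is pressed home before the first two (value of joint any of stone4, stone5, stone6 above 0.0025 m and value of joint any of stone1, stone2 below 0.0025 m).
It fails at once if the fingers push on the tray or its stones with more than 30 N (contact force between the fingers and tray above 30 N).
It fails at once if the tray is lifted, tipped, or shifted more than 20 mm (distance of tray from where it was at the start of the episode above 0.02 m or height (world z) of tray above 0.008 m or angle between tray's own z axis and vertical above 0.08 rad).
It fails at once if another thing is picked up or displaced by more than 25 mm (distance of any of ring, bead_jar, pliers, polish, bowl, glue0, glue1 from where it was at the start of the episode above 0.025 m).
It also fails if it takes over 48 s, if anything falls off the work surface, if the arm or the gripper's body presses on something with over 40 N, if the wrist force passes 120 N, or if a joint passes its speed limit or range.

ROBOT

A 6-joint arm with a two-finger parallel gripper is mounted at the origin on the work surface. World frame = base frame: x ahead of the robot, y to its left, z up, the work surface at z = 0. Lengths are in m, angles in rad, forces in N, time in s.
With the tool pointing down it reaches from about 0.325 to 0.875 m from the base axis. Payload 4.4 kg.
Tool frame: the origin (TCP) lies between the finger pads, 19 mm behind the fingertips; this is the grasp point; z points along the fingers, y is the line along which they close (so a half turn about z gives the same grasp; the last joint's range is limited). The gripper opens to 85 mm and grips with 20 to 120 N. Pads are 22 mm wide; open, the fingers measure 114 mm over their backs; the gripper's body (76 mm by 85 mm) begins 54 mm behind the grasp point. The pads swing forward as they close: fully open they stand 13 mm farther back than shut.
Start: joints at [-1.373, 0.207, 1.542, -0, 1.393, -0.15], TCP at [0.197, -0.54, 0.25] pointing down, gripper open.
Joint ranges: [-2.73, 2.73], [-0.86, 2.22], [0.23, 2.46], [-1.11, 4.25], [0.08, 2.63], [-2.82, 2.82]. Speed limits (rad/s): [2.79, 2.79, 3.14, 3.14, 3.14, 3.14].

INTERFACE

Orientations are given as a unit quaternion [w, x, y, z].
In Python, from cell import arm gives the robot as it stands.
- The arm moves only by the shell command python3 -m creep 'ROWS' [FORCE]. ROWS is JSON, a list of rows, each a list of 5 numbers: the opening, from -1 (shut) to 1 (fully open), then the shift along the tool's x, y, z normalised to -1 to 1, where 1 is 0.4 m, then the turn about the tool's z normalised to -1 to 1, where 1 is pi/4 rad. In form: [[gripper, dx, dy, dz, yaw], ...]. A call has 1 to 20 rows; each row is the pose to reach, as a shift and turn from the pose commanded when the call began, along the tool's axes at that moment; what a row does not reach only later rows make up. A row lasts 1/8 s, in which the tool goes at most 62.5 mm and 10.7 degrees, less where a joint would pass 70% of its speed; a pose out of reach is approached as far as the arm can. A call with a number of a shift or a turn outside -1 to 1 is refused whole. A call with a gripper value outside its range is refused whole. The fingers move at their own pace and stop on an object; FORCE is the grip in N (left out, the last holds). Time passes only in rows, so rows that repeat a pose let the fingers close. It gives the time, the measured TCP pose, the force, the opening and the grip force at its end, in the units of the state.
- arm.observe(): the state, without advancing time (a new reading comes with each control period).
- arm.grab_frame(name): name is "scene" or "top" or "wrist"; returns a dict with "color" (420x560x3 uint8, red, green, blue), "intrinsics" (3x3 intrinsics, pixels), "R" (3x3) and "t" (3): a world point X has camera coordinates R X + t. Camera axes: x right, y down, z forward; pixel columns grow to the right and rows downward; lengths in m; the calibration is good to about 2 mm. A picture is of the moment at which its call begins. There is no depth.
- arm.sign_off(): hands the job in; it is judged then, once.
The state is a dict: "clock": time; "qpos": joint angles; "qvel": joint speeds; "joint_torque": joint torques, N m; "tool_pos": TCP position; "tcp_rot": TCP orientation; "wrist_force": force on the tool from outside, world axes, zero at the start; "ft_torque": the same for the moment, N m; "width": opening from 0.0 (shut) to 1.0 (fully open); "gripper_force": force on a finger pad.
Only numpy, scipy, OpenCV 4.12 (cv2) and the standard library are available. Lean on these libraries where they do the work, as an engineer would, in place of code of your own. Each camera call takes 0.05 s, during which the arm holds its last target. There are 200 camera calls.

## Working session

There is one attempt and no reset: what is moved stays moved. The work goes in short steps, Python scripts to look and compute and a shell command to move; the robot and the scene stay as the last step left them, time stands still between calls to the robot, and variables do not carry over. Pictures are saved under pics/ and viewed, at most 10 in all, crops included, and the job is handed in when it is done.

```bash
mkdir -p pics; ls; python3 - <<'E'
from cell import arm
import cv2,numpy as np
for n in("top","scene"):
    f=arm.grab_frame(n); cv2.imwrite(f"pics/{n}0.png",f["color"][...,::-1]); np.savez(f"{n}0.npz",**f)
    print(n,f["intrinsics"].tolist(),(-f["R"].T@f["t"]).round(3))
s=arm.observe();print(s)
E
```

```text
pics
top [[476.1634592166245, 0.0, 277.5361420327761], [0.0, 476.1634592166245, 206.7319879880595], [0.0, 0.0, 1.0]] [ 0.382 -0.006  1.181]
scene [[458.3720792020893, 0.0, 270.4000334541959], [0.0, 458.3720792020893, 206.75206348817318], [0.0, 0.0, 1.0]] [ 1.052 -0.538  0.716]
{'clock': 0.1, 'qpos': array([-1.37253700e+00,  2.07395172e-01,  1.54285936e+00, -7.97582288e-07,
        1.39348548e+00, -1.50504409e-01]), 'qvel': array([ 0.00106205, -0.0006166 , -0.00339999, -0.00011352, -0.00171467,
        0.00049819]), 'joint_torque': array([-7.37477712e-04, -3.84099555e+01, -2.92549539e+01, -2.14381921e-04,
        4.88623395e-03,  1.91602305e-05]), 'tool_pos': array([ 0.19635303, -0.53973007,  0.24888465]), 'tcp_rot': array([-1.07336017e-03,  9.84833393e-01,  1.73499383e-01, -2.60265593e-05]), 'wrist_force': array([-0.21051484,  0.39188053,  0.49245356]), 'ft_torque': array([ 0.03166132, -0.00545359,  0.01846804]), 'gripper_force': 0.0, 'width': 0.9995655987896035}
```

View pics/top0.png

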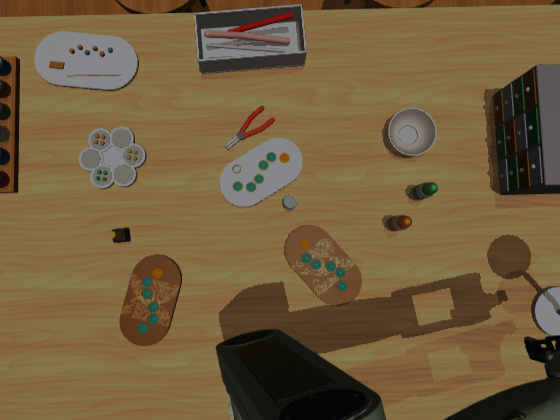

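View pics/scene0.png

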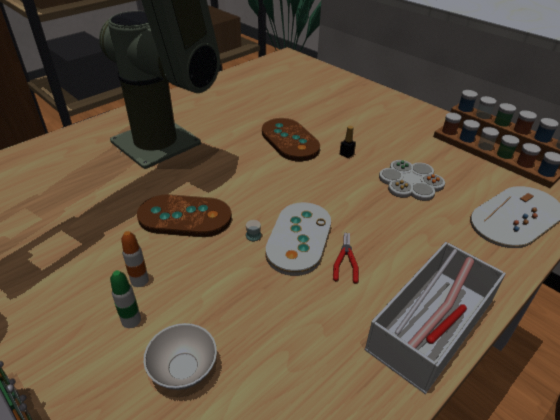

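The top view shows these candidates: the white tray with the stone row at (261,172), orange stone at (284,157). The look-alikes are brown trays at (151,300) and (323,265), and a white bead plate without a row at (87,60). I choose the one at (261,172), which is at (300,238) in the scene view, and check it in an enlarged crop.

```bash
python3 - <<'E'
import cv2,numpy as np
a=np.load("top0.npz")["color"][130:215,210:312,::-1]; b=np.load("scene0.npz")["color"][195:280,250:352,::-1]
A=cv2.resize(a,None,fx=7,fy=7,interpolation=2)
cv2.imwrite("pics/tc.png",A)
B=cv2.resize(b,None,fx=7,fy=7,interpolation=2); cv2.imwrite("pics/sc.png",B)
E
```

```text
(no output)
```

View pics/tc.png

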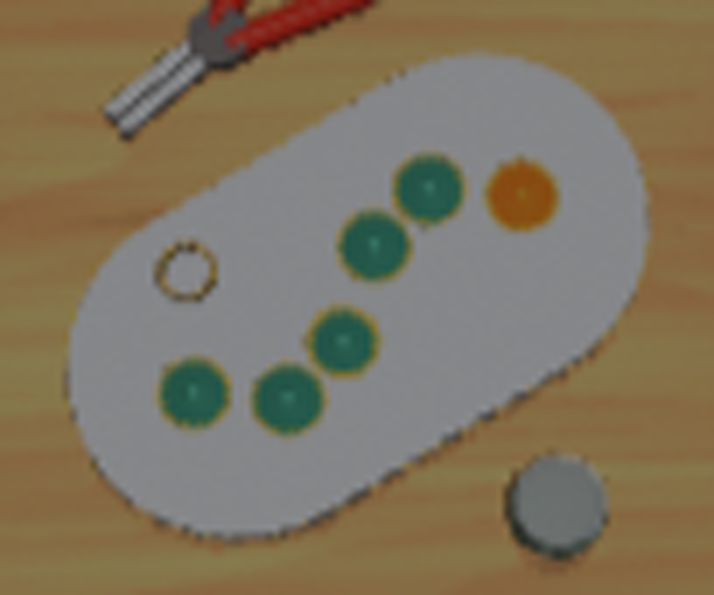

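View pics/sc.png

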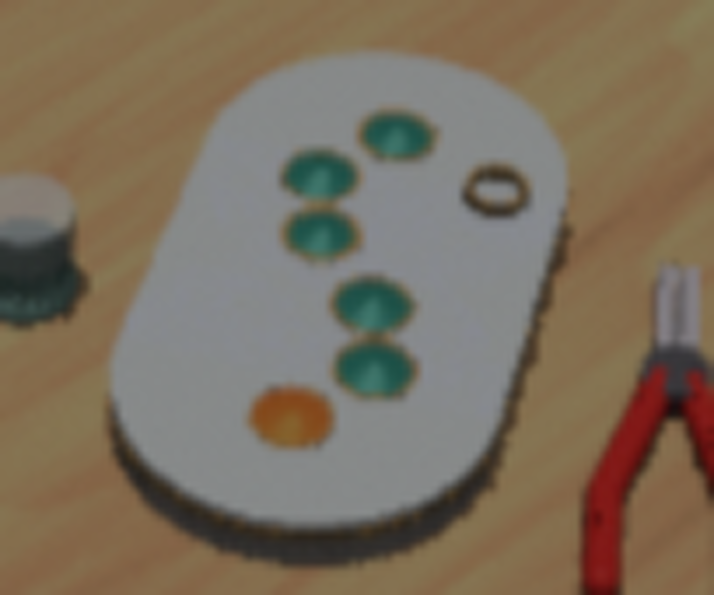

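The close crops confirm it: white tray with a gold side line, an S-shaped row, the orange stone first at (522,195) in the top crop, the ring at (187,271), and the jar and pliers beside it. Next I triangulate the stones.

```bash
cat > h.py <<'E'
import numpy as np,cv2
from scipy.optimize import least_squares
from scipy.spatial.transform import Rotation
T=np.array([[522,195],[429,188],[374,246],[343,341],[288,399],[195,393.]]);T=(T+.5)/7-.5+[210,130]
S=np.array([[291,417],[375,370],[373,305],[321,234],[320,175],[398,136.]]);S=(S+.5)/7-.5+[250,195]
P=np.array([[-67.5,0],[-40.5,-19],[-13.5,-11.8],[13.5,11.8],[40.5,19],[67.5,0]])/1000
def cam(n):
    f=np.load(n); return f["intrinsics"]@np.c_[f["R"],f["t"]]
A,B=cam("top0.npz"),cam("scene0.npz")
def pr(M,X): q=np.c_[X,np.ones(len(X))]@M.T; return q[:,:2]/q[:,2:]
def world(p): c,s=np.cos(p[2]),np.sin(p[2]); return np.c_[P@np.array([[c,s],[-s,c]])+p[:2],np.full(6,p[3])]
def fit():
    return least_squares(lambda p:np.r_[pr(A,world(p))-T,pr(B,world(p))-S].ravel(),[.45,.05,0.5,.02]) 
E
python3 - <<'E'
from h import *
from cell import arm
X=cv2.triangulatePoints(A,B,T.T,S.T);X=(X[:3]/X[3]).T
print(X.round(4))
best=min((least_squares(lambda p:np.r_[pr(A,world(p))-T,pr(B,world(p))-S].ravel(),[*X.mean(0)[:2],y,.02]) for y in(0,1.5,3,4.5)),key=lambda r:r.cost)
print(best.x,best.cost,best.fun.round(1)); W=world(best.x);print(W.round(4)); np.save("W.npy",W)
s=arm.observe();q=s["tcp_rot"];R=Rotation.from_quat(q[[1,2,3,0]]).as_matrix();print(R.round(4))
d=W-s["tool_pos"];print((d@R/0.4).round(4))
E
```

```text
[[ 0.5959 -0.0436  0.0201]
 [ 0.5993 -0.0109  0.0201]
 [ 0.5793  0.0091  0.0202]
 [ 0.5457  0.0206  0.0202]
 [ 0.5258  0.0405  0.0204]
 [ 0.5291  0.0733  0.0199]]
[0.56244986 0.01473971 2.09021791 0.02011873] 0.6223887459845187 [ 0.3  0.2  0.2  0.3  0.3  0.1  0.3  0.3  0.3  0.2  0.1  0.2  0.3  0.
  0.2 -0.1  0.3  0.1  0.3 -0.   0.4  0.1  0.2 -0.2]
[[ 0.596  -0.0439  0.0201]
 [ 0.599  -0.011   0.0201]
 [ 0.5794  0.0089  0.0201]
 [ 0.5455  0.0206  0.0201]
 [ 0.5259  0.0405  0.0201]
 [ 0.5289  0.0733  0.0201]]
[[ 9.398e-01  3.417e-01 -4.000e-04]
 [ 3.417e-01 -9.398e-01  2.100e-03]
 [ 3.000e-04 -2.100e-03 -1.000e+00]]
[[ 1.3623 -0.8224  0.5741]
 [ 1.3977 -0.897   0.5743]
 [ 1.3685 -0.9605  0.5744]
 [ 1.2989 -1.017   0.5745]
 [ 1.2697 -1.0804  0.5746]
 [ 1.305  -1.155   0.5748]]
```

```bash
python3 -m creep '[[-1,0.13,-0.08,0,0],[-1,0.26,-0.16,0,0],[-1,0.39,-0.23,0,0],[-1,0.52,-0.31,0,0],[-1,0.65,-0.39,0,0],[-1,0.78,-0.47,0,0],[-1,0.88,-0.53,0,0],[-1,0.95,-0.57,0.1,0],[-1,0.95,-0.57,0.2,0],[-1,0.95,-0.57,0.2,0],[-1,0.95,-0.57,0.2,0]]' 20
cat > where.py <<'E'
from h import *
from cell import arm
W=np.load("W.npy");s=arm.observe();q=s["tcp_rot"];R=Rotation.from_quat(q[[1,2,3,0]]).as_matrix()
t=s["tool_pos"];print("t",s["clock"],t.round(4),"tip z",t[2]-.019,"F",s["wrist_force"].round(2),"w",s["width"])
d=(W-t)@R/.4;d[:,2]=(t[2]-.019-.019)/.4;print(d.round(4))
E
python3 where.py
```

```text
clock: 1.48
tool_pos: [0.4762, -0.1969, 0.1711]
tcp_rot: [0.0, 0.985, 0.173, 0.0]
wrist_force: [-1.1, -0.1, 0.5]
width: 0.001
gripper_force: 0.0
t 1.475 [ 0.4762 -0.1969  0.1711] tip z 0.15206038556116463 F [-1.13 -0.07  0.51] w 0.0011814084228735666
[[ 0.4117 -0.2578  0.3327]
 [ 0.447  -0.3324  0.3327]
 [ 0.4178 -0.3958  0.3327]
 [ 0.3482 -0.4523  0.3327]
 [ 0.3189 -0.5157  0.3327]
 [ 0.3543 -0.5903  0.3327]]
```

```bash
python3 -m creep '[[-1,0.12,-0.08,0,0],[-1,0.25,-0.155,0,0],[-1,0.36,-0.225,0,0],[-1,0.412,-0.258,0.08,0],[-1,0.412,-0.258,0.18,0],[-1,0.412,-0.258,0.26,0],[-1,0.412,-0.258,0.28,0],[-1,0.412,-0.258,0.28,0],[-1,0.412,-0.258,0.28,0]]'
python3 where.py; python3 - <<'E'
from cell import arm
import cv2,numpy as np
f=arm.grab_frame("scene")["color"][180:290,240:370,::-1];g=arm.grab_frame("wrist")["color"][...,::-1]
f=cv2.resize(f,(490,420),interpolation=2);g=cv2.resize(g,(300,225));o=np.zeros((420,790,3),np.uint8);o[:,:490]=f;o[:225,490:]=g;cv2.imwrite("pics/a.png",o)
E
```

```text
clock: 2.6
tool_pos: [0.5972, -0.0437, 0.0605]
tcp_rot: [0.001, 0.985, 0.173, 0.002]
wrist_force: [0.6, -0.1, -1.3]
width: 0.002
gripper_force: 0.0
t 2.6 [ 0.5972 -0.0437  0.0605] tip z 0.04146874811104086 F [ 0.59 -0.07 -1.26] w 0.002408526850503315
[[-0.0035 -0.0009  0.0562]
 [ 0.0318 -0.0755  0.0562]
 [ 0.0026 -0.1389  0.0562]
 [-0.067  -0.1954  0.0562]
 [-0.0963 -0.2589  0.0562]
 [-0.061  -0.3335  0.0562]]
```

View pics/a.png

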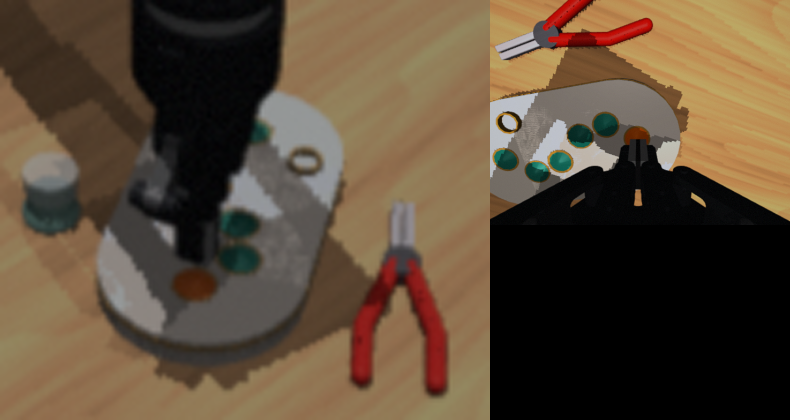

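The scene half shows the closed tips at (197,262), straight above the orange stone at (195,283). The wrist half agrees, with tips at (637,145) and the stone at (637,135). Going down in small steps.

```bash
python3 -m creep '[[-1,-0.002,0,0.02,0],[-1,-0.002,0,0.035,0],[-1,-0.002,0,0.042,0],[-1,-0.002,0,0.042,0],[-1,-0.002,0,0.042,0]]'
python3 where.py
```

```text
clock: 3.32
tool_pos: [0.5947, -0.0432, 0.0412]
tcp_rot: [0.0, 0.985, 0.174, 0.0]
wrist_force: [-0.7, 0.2, -0.1]
width: 0.001
gripper_force: 0.0
t 3.325 [ 0.5947 -0.0432  0.0412] tip z 0.022155321141402663 F [-0.69  0.21 -0.06] w 0.0007676838190825627
[[ 0.0025  0.0027  0.0079]
 [ 0.0378 -0.0719  0.0079]
 [ 0.0086 -0.1354  0.0079]
 [-0.061  -0.1919  0.0079]
 [-0.0902 -0.2553  0.0079]
 [-0.0548 -0.3299  0.0079]]
```

```bash
python3 -m creep '[[-1,0,0,0.004,0],[-1,0,0,0.004,0],[-1,0,0,0.004,0]]'
python3 where.py
```

```text
clock: 3.7
tool_pos: [0.5947, -0.0432, 0.0397]
tcp_rot: [0.0, 0.985, 0.174, 0.0]
wrist_force: [0.0, -0.5, -0.2]
width: -0.001
gripper_force: 0.2
t 3.7 [ 0.5947 -0.0432  0.0397] tip z 0.020708916119251203 F [ 0.04 -0.51 -0.21] w -0.0007177640621299363
[[ 0.0024  0.0026  0.0043]
 [ 0.0378 -0.072   0.0043]
 [ 0.0086 -0.1355  0.0043]
 [-0.061  -0.192   0.0043]
 [-0.0902 -0.2555  0.0043]
 [-0.0549 -0.33    0.0043]]
```

```bash
python3 -m creep '[[-1,0.002,0.002,0.002,0],[-1,0.002,0.002,0.002,0],[-1,0.002,0.002,0.002,0]]'
python3 where.py|head -1;  python3 -m creep '[[-1,0,0,0.002,0],[-1,0,0,0.002,0],[-1,0,0,0.002,0]]'
python3 where.py
```

```text
clock: 4.08
tool_pos: [0.5954, -0.0436, 0.0387]
tcp_rot: [-0.0, 0.985, 0.174, -0.0]
wrist_force: [-0.7, 0.3, -0.7]
width: -0.003
gripper_force: 0.4
t 4.075 [ 0.5954 -0.0436  0.0387] tip z 0.019698461456008554 F [-0.69  0.25 -0.69] w -0.0030212038941730634
clock: 4.45
tool_pos: [0.5957, -0.0438, 0.0379]
tcp_rot: [0.0, 0.985, 0.174, 0.0]
wrist_force: [0.1, -0.8, -1.1]
width: 0.001
gripper_force: 0.0
t 4.45 [ 0.5957 -0.0438  0.0379] tip z 0.01891973257685627 F [ 0.14 -0.81 -1.11] w 0.0006350210973281518
[[ 5.000e-04  4.000e-04 -2.000e-04]
 [ 3.580e-02 -7.420e-02 -2.000e-04]
 [ 6.600e-03 -1.377e-01 -2.000e-04]
 [-6.300e-02 -1.942e-01 -2.000e-04]
 [-9.220e-02 -2.577e-01 -2.000e-04]
 [-5.680e-02 -3.323e-01 -2.000e-04]]
```

```bash
python3 -m creep '[[-1,0,0,0.001,0],[-1,0,0,0.001,0]]'
python3 where.py|head -1;  python3 -m creep '[[-1,0,0,0.001,0],[-1,0,0,0.001,0]]'
python3 where.py|head -1;  python3 - <<'E'
from cell import arm
import cv2
f=arm.grab_frame("scene")["color"][205:275,250:350,::-1];cv2.imwrite("pics/b.png",cv2.resize(f,(800,560),interpolation=2))
E
```

```text
clock: 4.7
tool_pos: [0.5958, -0.0438, 0.0378]
tcp_rot: [0.0, 0.985, 0.174, 0.0]
wrist_force: [-0.1, -0.2, 1.1]
width: 0.006
gripper_force: 0.9
t 4.7 [ 0.5958 -0.0438  0.0378] tip z 0.018764290270333734 F [-0.05 -0.23  1.1 ] w 0.0057262957080278995
clock: 4.95
tool_pos: [0.5958, -0.0438, 0.0377]
tcp_rot: [0.0, 0.985, 0.174, 0.0]
wrist_force: [-1.1, -0.1, 4.0]
width: -0.001
gripper_force: 2.5
t 4.95 [ 0.5958 -0.0438  0.0377] tip z 0.01867771497725192 F [-1.11 -0.1   4.04] w -0.0008640018237800923
```

View pics/b.png

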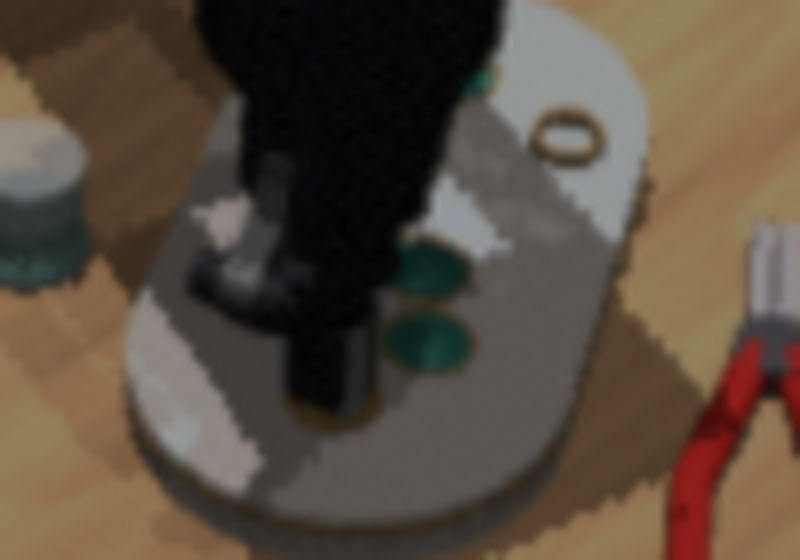

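The tips stand on the orange stone at about (330,400), which now sits flush in its socket, and the force has risen to 4 N on the hard stop. So contact height is known, and I trace on to stone 2.

```bash
python3 -m creep '[[-1,0.004,-0.009,-0.001,0],[-1,0.008,-0.018,-0.001,0],[-1,0.013,-0.027,-0.001,0],[-1,0.017,-0.036,-0.001,0],[-1,0.021,-0.045,-0.001,0],[-1,0.026,-0.054,-0.001,0],[-1,0.03,-0.064,-0.001,0],[-1,0.0353,-0.0746,-0.001,0],[-1,0.0353,-0.0746,-0.001,0],[-1,0.0353,-0.0746,-0.001,0]]'
python3 where.py
```

```text
clock: 6.25
tool_pos: [0.5988, -0.0101, 0.0377]
tcp_rot: [-0.001, 0.985, 0.173, 0.0]
wrist_force: [-0.4, 2.1, 3.2]
width: -0.001
gripper_force: 1.6
t 6.25 [ 0.5988 -0.0101  0.0377] tip z 0.01873896196437368 F [-0.38  2.1   3.23] w -0.0005870635028605556
[[-3.550e-02  7.700e-02 -7.000e-04]
 [-2.000e-04  2.400e-03 -7.000e-04]
 [-2.940e-02 -6.110e-02 -7.000e-04]
 [-9.900e-02 -1.176e-01 -7.000e-04]
 [-1.282e-01 -1.810e-01 -7.000e-04]
 [-9.290e-02 -2.556e-01 -7.000e-04]]
```

```bash
python3 -m creep '[[-1,-0.004,-0.008,0,0],[-1,-0.008,-0.016,0,0],[-1,-0.012,-0.025,0,0],[-1,-0.016,-0.034,0,0],[-1,-0.02,-0.043,0,0],[-1,-0.025,-0.052,0,0],[-1,-0.0292,-0.0622,0,0],[-1,-0.0292,-0.0622,0,0],[-1,-0.0292,-0.0622,0,0]]'
python3 where.py;python3 - <<'E'
from cell import arm
import cv2,numpy as np
a=np.load("scene0.npz")["color"][205:275,250:350,::-1]
f=arm.grab_frame("scene")["color"][205:275,250:350,::-1];cv2.imwrite("pics/c.png",cv2.resize(np.vstack([a,f]),(428,600),interpolation=2))
E
```

```text
clock: 7.38
tool_pos: [0.5788, 0.0091, 0.0377]
tcp_rot: [-0.0, 0.985, 0.173, -0.0]
wrist_force: [-0.6, -0.3, 5.2]
width: 0.005
gripper_force: 2.4
t 7.375 [0.5788 0.0091 0.0377] tip z 0.018670070818703328 F [-0.62 -0.27  5.23] w 0.004888093178029369
[[-0.0049  0.139  -0.0008]
 [ 0.0305  0.0645 -0.0008]
 [ 0.0013  0.001  -0.0008]
 [-0.0683 -0.0555 -0.0008]
 [-0.0976 -0.119  -0.0008]
 [-0.0622 -0.1936 -0.0008]]
```

View pics/c.png

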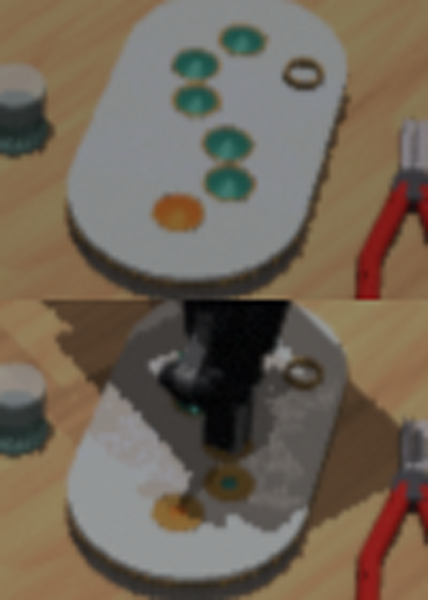

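Before (top half) and now (bottom half): the tray, ring, jar and pliers have not moved. Stones 1 at (178,512) and 2 at (229,482) are sunk, and the tips are on stone 3 at (228,440). Next are stones 4, 5 and 6.

```bash
python3 -m creep '[[-1,-0.008,-0.006,-0.0005,0],[-1,-0.016,-0.013,-0.0005,0],[-1,-0.024,-0.02,-0.0005,0],[-1,-0.032,-0.026,-0.0005,0],[-1,-0.04,-0.033,-0.0005,0],[-1,-0.048,-0.039,-0.0005,0],[-1,-0.056,-0.046,-0.0005,0],[-1,-0.064,-0.052,-0.0005,0],[-1,-0.069,-0.056,-0.0005,0],[-1,-0.069,-0.056,-0.0005,0],[-1,-0.069,-0.056,-0.0005,0]]'
python3 where.py
```

```text
clock: 8.8
tool_pos: [0.545, 0.0204, 0.0377]
tcp_rot: [-0.0, 0.985, 0.174, -0.001]
wrist_force: [-0.9, 1.0, 4.5]
width: 0.0
gripper_force: 1.8
t 8.8 [0.545  0.0204 0.0377] tip z 0.01868722713804551 F [-0.89  0.95  4.51] w 9.537331882375465e-05
[[ 0.0647  0.1945 -0.0008]
 [ 0.1001  0.1199 -0.0008]
 [ 0.0709  0.0565 -0.0008]
 [ 0.0013 -0.     -0.0008]
 [-0.0279 -0.0635 -0.0008]
 [ 0.0074 -0.1381 -0.0008]]
```

```bash
python3 -m creep '[[-1,-0.004,-0.009,0,0],[-1,-0.008,-0.018,0,0],[-1,-0.012,-0.027,0,0],[-1,-0.016,-0.036,0,0],[-1,-0.02,-0.045,0,0],[-1,-0.024,-0.054,0,0],[-1,-0.028,-0.0635,0,0],[-1,-0.028,-0.0635,0,0],[-1,-0.028,-0.0635,0,0]]'
python3 where.py|head -1
python3 -m creep '[[-1,0.004,-0.009,0,0],[-1,0.008,-0.018,0,0],[-1,0.013,-0.027,0,0],[-1,0.017,-0.036,0,0],[-1,0.021,-0.045,0,0],[-1,0.026,-0.054,0,0],[-1,0.03,-0.064,0,0],[-1,0.0353,-0.0746,0,0],[-1,0.0353,-0.0746,0,0],[-1,0.0353,-0.0746,0,0]]'
python3 where.py
```

```text
clock: 9.93
tool_pos: [0.5258, 0.0408, 0.0377]
tcp_rot: [-0.001, 0.985, 0.173, -0.001]
wrist_force: [-0.8, 1.2, 2.8]
width: -0.003
gripper_force: 1.8
t 9.925 [0.5258 0.0408 0.0377] tip z 0.018679974120649524 F [-0.77  1.16  2.84] w -0.0030698372754645827
clock: 11.18
tool_pos: [0.5294, 0.0736, 0.0378]
tcp_rot: [-0.0, 0.985, 0.174, 0.0]
wrist_force: [0.4, 1.7, 0.7]
width: 0.0
gripper_force: 0.7
t 11.175 [0.5294 0.0736 0.0378] tip z 0.01878380118580746 F [0.44 1.65 0.75] w 0.00013830995031970455
[[ 0.056   0.333  -0.0005]
 [ 0.0913  0.2584 -0.0005]
 [ 0.0621  0.1949 -0.0005]
 [-0.0075  0.1384 -0.0005]
 [-0.0367  0.0749 -0.0005]
 [-0.0013  0.0004 -0.0005]]
```

```bash
python3 -m creep '[[-1,0,0,0.001,0],[-1,0,0,0.001,0],[-1,0,0,-0.02,0],[-1,0,0,-0.06,0],[-1,0,0,-0.11,0],[-1,-0.1,-0.1,-0.11,0],[-1,-0.2,-0.17,-0.11,0],[-1,-0.2,-0.17,-0.11,0],[-1,-0.2,-0.17,-0.11,0]]'
python3 where.py|head -1;python3 - <<'E'
from cell import arm
import cv2,numpy as np
f=arm.grab_frame("scene")["color"][195:280,250:352,::-1];cv2.imwrite("pics/d.png",cv2.resize(f,None,fx=7,fy=7,interpolation=2))
E
```

```text
clock: 12.3
tool_pos: [0.4323, 0.1096, 0.0829]
tcp_rot: [0.0, 0.985, 0.174, 0.001]
wrist_force: [0.8, -0.3, 0.5]
width: 0.001
gripper_force: 0.0
t 12.3 [0.4323 0.1096 0.0829] tip z 0.06391277784833065 F [ 0.78 -0.3   0.54] w 0.001202517627667345
```

View pics/d.png

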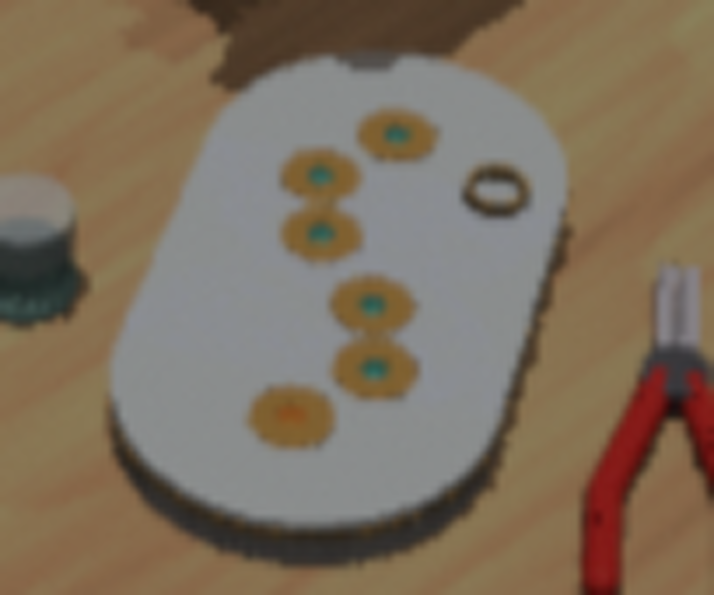

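All six stones, from (291,417) to (397,134), are equally sunk to small dots in their brass sockets. The tray, ring, jar and pliers have not moved, so I raise the hand and hand in.

```bash
python3 -m creep '[[-1,0,0,-0.1,0],[-1,0,0,-0.2,0],[-1,0,0,-0.25,0],[-1,0,0,-0.25,0],[-1,0,0,-0.25,0]]' && python3 -c "
from cell import arm
print(arm.sign_off())"
```

```text
clock: 12.98
tool_pos: [0.4311, 0.1094, 0.1811]
tcp_rot: [-0.0, 0.985, 0.173, -0.001]
wrist_force: [-0.7, -1.1, -0.7]
width: -0.002
gripper_force: 0.0
the job is handed in; nothing more can be done
None
```

I traced the row from the orange stone to its far end and handed the job in: the last picture shows all six stones pressed in and the tray, ring, jar and pliers unmoved, the force readings never passed about 5 N, and the sign-off returned no verdict.

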